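Find and release the latched stirrer key

TASK

One place of the four-place stirrer has been left switched on: its key is latched down. With a fingertip, tap the four keys lightly, one after another from the robot's left to its right, to feel which one it is; then press that key fully home so that it releases and comes up, press no other key in, and leave everything else standing where it is.

Things in the scene. Friction and masses are not known exactly. Their poses are not given: they have to be found in the camera images.
- stirrer: Four-place stirrer, fixed: white box 200 (x) by 270 (y) by 70 mm high. Origin: centre of its underside, on the table; x from its key side to its plate side, z up; turned up to 0.35 rad. On the flat top the keys stand at x = -60 mm, y = +90, +30, -30, -90 mm (robot's left to right); flat steel plates 52 mm across at x = +45 mm, same y.
- key_a: Grey square push key, cap 25 x 25 mm, one of four alike; which letter stands at which place in the row varies. Origin: centre of the cap's top, moving with the key; axes as the stirrer's. Cap top above the table: 86 mm up, 82 latched, 78 fully home. Spring 1.5 N at the top, 6 N fully home; any key up gives about 1 mm under 2 N and springs back.
- key_b: Grey square push key, cap 25 x 25 mm, one of four alike; which letter stands at which place in the row varies. Origin: centre of the cap's top, moving with the key; axes as the stirrer's. Cap top above the table: 86 mm up, 82 latched, 78 fully home. The latched key, whichever it is, does not yield below about 4 N; fully home takes 6 to 8 N, then it rises as the finger leaves.
- key_c: Grey square push key, cap 25 x 25 mm, one of four alike; which letter stands at which place in the row varies. Origin: centre of the cap's top, moving with the key; axes as the stirrer's. Cap top above the table: 86 mm up, 82 latched, 78 fully home. Keys move straight down. A key that is up does not latch when pressed.
- key_d: Grey square push key, cap 25 x 25 mm, one of four alike; which letter stands at which place in the row varies. Origin: centre of the cap's top, moving with the key; axes as the stirrer's. Cap top above the table: 86 mm up, 82 latched, 78 fully home. Keys can be pushed by anything flat or pointed from above; they cannot be pulled up.
- beaker: Glass beaker, 48 mm across, 60 mm high, standing on a plate of the stirrer; origin at the centre of its foot. Leave alone.
- jar: Amber jar with white cap, 44 mm across, 55 mm high, standing on another plate of the stirrer; origin at the centre of its foot. Leave alone.
- amber: Amber reagent bottle, 64 mm across, 130 mm high, on the table to the left of the stirrer; origin at the centre of its foot. Leave alone.
- vial: Small amber vial with black cap, 28 mm across, 50 mm high, on the table to the right of the stirrer; origin at the centre of its foot. Leave alone.
- pot: White sample pot with a green cap, 40 mm across, 60 mm high, on the table to the left of the stirrer; origin at the centre of its foot. Leave alone.
- weight: Brass calibration weight, 36 mm across, 40 mm high, on the table far to the left; origin at the centre of its foot. Leave alone.
- spatula: Steel spatula 170 mm long, lying on the table to the right, near the robot; origin at its underside. Leave alone.

How it is judged:
By the outcome, as a careful person would: the job done as asked, in the order asked, and still so for the second after the job is handed in, with the robot touching nothing.
It also fails if it takes over 48 s, if anything falls off the work surface, if the arm or the gripper's body presses on something with over 40 N, if the wrist force passes 120 N, or if a joint passes its speed limit or range.

ROBOT

A 6-joint arm with a two-finger parallel gripper is mounted at the origin on the work surface. World frame = base frame: x ahead of the robot, y to its left, z up, the work surface at z = 0. Lengths are in mm, angles in degrees, forces in N, time in s.
With the tool pointing down it reaches from about 350 to 850 mm from the base axis. Payload 8.1 kg.
Tool frame: the origin (TCP) lies where the fingers leave the gripper's body, on its centre line; the fingertips stand 73 mm ahead of it and the grasp point (between the pads) lies 54 mm ahead of it; z points along the fingers, y is the line along which they close (so a half turn about z gives the same grasp; the last joint's range is limited). The gripper opens to 85 mm and grips with 20 to 120 N. Pads are 22 mm wide; open, the fingers measure 114 mm over their backs; the gripper's body (76 mm by 85 mm) begins 54 mm behind the grasp point. The pads swing forward as they close: fully open they stand 13 mm farther back than shut.
Start: joints at [63.174, 7.471, 85.268, -0, 87.261, -4.893], TCP at [224.091, 556.587, 303.892] pointing down, gripper open.
Joint ranges: [-169.43, 169.43], [-51.17, 129.36], [1.28, 143.12], [-76.62, 256.62], [0, 156.53], [-152.29, 152.29]. Speed limits (degrees/s): [136.94, 136.94, 159.86, 180, 180, 180].

INTERFACE

Orientations are given as [roll, pitch, yaw] about the fixed x, y, z axes, in that order (R = Rz(yaw) Ry(pitch) Rx(roll)).
In Python, from bench import sense, optics, r gives the robot as it stands.
- The arm moves only by the tool servo_tool, never from a script. Its argument "plan" is a list that holds one entry, the list of rows, each a list of 5 numbers: the shift along the world's x, y, z in m, then the turn about the world's z in degrees, then the finger opening in m, from 0 to 0.0854. A call has 1 to 10 rows; each row shifts and turns the commanded pose from where the row before left it; what a row does not reach is not made up. A row lasts 1/10 s, in which the tool goes at most 50 mm and 8.59 degrees, less where a joint would pass 70% of its speed; a pose out of reach is approached as far as the arm can. A call is refused whole if a number of a shift passes 0.05 or a number of a turn 8.59, either way. A call with a gripper value outside its range is refused whole. The fingers move at their own pace and stop on an object; "force" is the grip in N (left out, the last holds). Time passes only in rows, so rows that do not move let the fingers close. It gives the time, the measured TCP pose, the force, the opening and the grip force at its end, in the units of the state.
- sense(): the state, without advancing time (a new reading comes with each control period).
- optics.snapshot(name): name is "side" or "top" or "wrist"; returns a dict with "frame" (384x512x3 uint8, blue, green, red), "fx", "fy", "cx", "cy" (pixels), "cam_to_world" (4x4, takes a point from camera to world coordinates). Camera axes: x right, y down, z forward; pixel columns grow to the right and rows downward; lengths in mm; the calibration is good to about 2 mm. A picture is of the moment at which its call begins. There is no depth.
- r.hand_in(): hands the job in; it is judged then, once.
The state is a dict: "time": time; "joint_pos": joint angles; "qd": joint speeds; "joint_efforts": joint torques, N m; "tool_pos": TCP position; "tcp_rot": TCP orientation; "ft_force": force on the tool from outside, world axes, zero at the start; "wrist_torque": the same for the moment, N m; "finger_gap": finger opening in mm; "grip_force": force on a finger pad.
Only numpy, scipy, OpenCV 4.12 (cv2) and the standard library are available. Lean on these libraries where they do the work, as an engineer would, in place of code of your own. Each camera call takes 0.05 s, during which the arm holds its last target. There are 200 camera calls.

## Working session

There is one attempt and no reset: what is moved stays moved. The work goes in short steps, Python scripts to look and compute and a tool call to move; the robot and the scene stay as the last step left them, time stands still between calls to the robot, and variables do not carry over. Pictures are saved under pics/ and viewed, at most 10 in all, crops included, and the job is handed in when it is done.

Besides the shell and the picture viewer there is one more tool, called after ">>>" by a JSON object that holds its "api" and its "payload". servo_tool: Moves the arm, as the interface text tells. Its arguments: {"type":"object","properties":{"plan":{"type":"array"},"force":{"type":"number"}},"required":["plan"]}

```bash
mkdir -p pics; cat > h.py <<'E'
import numpy as np,cv2
from bench import sense,optics,r
def ray(s,u,v):
    T=np.array(s["cam_to_world"]);d=T[:3,:3]@np.array([(u-s["cx"])/s["fx"],(v-s["cy"])/s["fy"],1]);return T[:3,3],d
def onz(s,u,v,z):
    o,d=ray(s,u,v);return o+d*(z-o[2])/d[2]
E
python3 - <<'E'
from h import *
a=optics.snapshot("top");b=optics.snapshot("side")
cv2.imwrite("pics/top.png",a["frame"]);cv2.imwrite("pics/side.png",b["frame"])
import pickle;pickle.dump((a,b),open("s.pkl","wb"))
print(np.round(a["cam_to_world"],2),np.round(b["cam_to_world"],2),a["fx"]);s=sense();print(s["time"],s["tool_pos"],s["tcp_rot"],s["ft_force"],s["finger_gap"])
E
```

```text
[[ 1.00000e-02 -9.90000e-01  1.50000e-01  3.45580e+02]
 [-1.00000e+00 -1.00000e-02 -1.00000e-02  1.96400e+01]
 [ 1.00000e-02 -1.50000e-01 -9.90000e-01  1.24858e+03]
 [ 0.00000e+00  0.00000e+00  0.00000e+00  1.00000e+00]] [[ 7.6000e-01 -3.1000e-01  5.7000e-01 -1.8201e+02]
 [-6.5000e-01 -3.9000e-01  6.5000e-01 -7.7255e+02]
 [ 2.0000e-02 -8.7000e-01 -5.0000e-01  7.1603e+02]
 [ 0.0000e+00  0.0000e+00  0.0000e+00  1.0000e+00]] 454.8423605583909
0.1 [223.90265846 556.25659213 302.96739286] [-1.79906676e+02 -9.26896147e-03  1.58068453e+02] [-0.13766549  0.46548833 -0.56907591] 85.62489343072485
```

View pics/top.png

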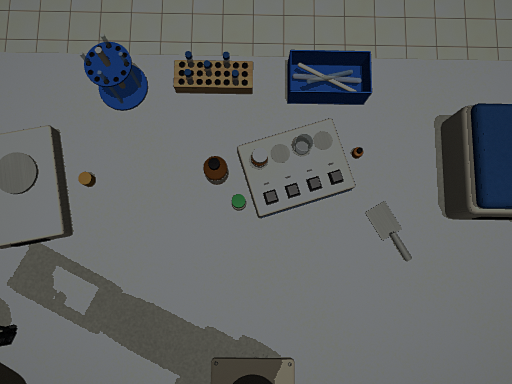

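View pics/side.png

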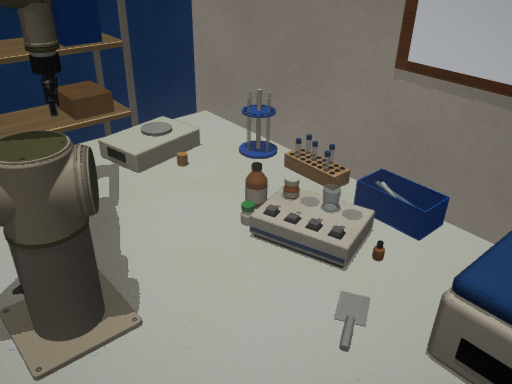

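The top view shows the stirrer, with its keys near (270,197), (292,190), (315,183) and (336,177). The amber bottle is at (215,168), the pot at (238,201), the beaker at (302,145) and the jar at (260,158).

```bash
python3 - <<'E'
from h import *
import pickle
a,b=pickle.load(open("s.pkl","rb"))
for s,x0,x1,y0,y1,nm in((a,255,350,165,210,"top"),(b,255,350,195,245,"side")):
    g=cv2.cvtColor(s["frame"],cv2.COLOR_BGR2GRAY)
    m=np.zeros_like(g);m[y0:y1,x0:x1]=(g[y0:y1,x0:x1]<100)*255
    n,l,st,c=cv2.connectedComponentsWithStats(m)
    for i in range(1,n):
        if st[i,4]>40: 
            p=onz(s,*c[i],76);print(nm,st[i],c[i].round(1),p.round(1))
g=cv2.cvtColor(a["frame"],cv2.COLOR_BGR2GRAY)
cv2.imwrite("pics/crop.png",np.hstack([cv2.resize(a["frame"][110:225,230:365],None,fx=3,fy=3,interpolation=2),cv2.resize(b["frame"][180:295,245:380],None,fx=3,fy=3,interpolation=2)])[:, :800])
E
```

```text
top [327 169  17  16 181] [335.3 176.8] [ 582.6 -213.5   76. ]
top [306 176  17  16 183] [313.8 183.5] [ 563.8 -156.6   76. ]
top [284 182  17  17 179] [292.2 190.1] [545.2 -99.9  76. ]
top [263 189  16  17 184] [270.5 196.9] [526.5 -43.3  76. ]
top [281 188  69  22 189] [316.6 199.3] [ 521.8 -163.6   76. ]
side [255 195  12  14 105] [260.3 200.5] [536.2  14.8  76. ]
side [283 195  16   5  59] [290.8 196.5] [614.6 -21.8  76. ]
side [322 195  18  17 135] [331.4 202. ] [ 678.5 -111.1   76. ]
side [263 205  18  12 136] [271.7 210.7] [525.  -42.1  76. ]
side [284 213  17  11 124] [292.4 218.3] [ 541.3 -101.2   76. ]
side [255 219  76  26 939] [281.9 235.1] [ 470.  -137.4   76. ]
side [305 219  18  13 148] [314.1 224.8] [ 562.3 -155.9   76. ]
side [328 226  18  14 161] [337.  232.2] [ 581.4 -213.    76. ]
```

View pics/crop.png

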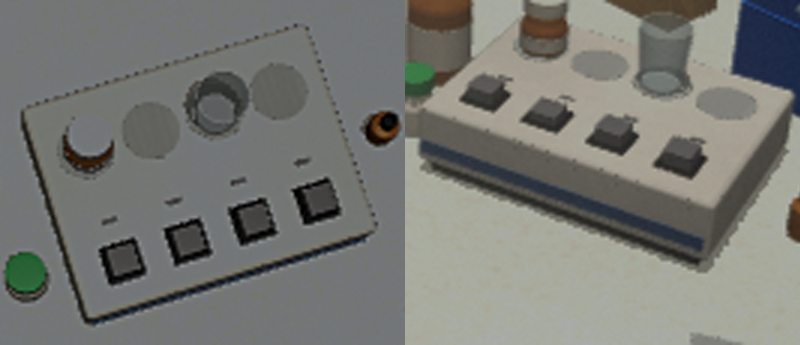

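Both views agree on the keys: the pitch is 59.7 mm and the yaw about 18.2°. I'll move above key 1 with the fingers shut.

>>> {"api": "servo_tool", "payload": {"plan": [[[0.015,-0.03,0,-2.5,0],[0.015,-0.03,0,-2.5,0],[0.015,-0.03,0,-2.5,0],[0.015,-0.03,0,-2.5,0],[0.015,-0.03,0,-2.5,0],[0.015,-0.03,0,-2.5,0],[0.015,-0.03,0,-2.5,0],[0.015,-0.03,0,-2.5,0],[0.015,-0.03,0,-2.5,0],[0.015,-0.03,0,-2.5,0]]], "force": 40}}

```text
time: 1.1
tool_pos: [374.3, 255.2, 303.5]
tcp_rot: [-180.0, -0.0, 133.0]
ft_force: [0.4, 0.3, -0.0]
finger_gap: -0.1
grip_force: 0.0
```

>>> {"api": "servo_tool", "payload": {"plan": [[[0.015,-0.03,-0.01,-2.5,0],[0.015,-0.03,-0.01,-2.5,0],[0.015,-0.03,-0.01,-2.5,0],[0.015,-0.03,-0.01,-2.5,0],[0.015,-0.03,-0.01,-2.5,0],[0.015,-0.03,-0.01,-2.5,0],[0.015,-0.03,-0.01,-2.5,0],[0.015,-0.03,-0.01,-2.5,0],[0.015,-0.03,-0.01,-2.5,0],[0.015,-0.03,-0.01,-2.5,0]]]}}

```text
time: 2.1
tool_pos: [524.2, -44.7, 203.1]
tcp_rot: [-180.0, -0.0, 108.0]
ft_force: [-0.6, 0.0, 0.0]
finger_gap: -0.3
grip_force: 0.0
```

>>> {"api": "servo_tool", "payload": {"plan": [[[0.002,0,-0.01,0,0],[0,0,-0.01,0,0],[0,0,-0.006,0,0],[0,0,0,0,0],[0,0,0,0,0]]]}}

```text
time: 2.6
tool_pos: [525.9, -42.5, 178.0]
tcp_rot: [-180.0, -0.0, 108.2]
ft_force: [0.5, 1.2, -0.3]
finger_gap: -0.2
grip_force: 0.0
```

```bash
python3 - <<'E'
from h import *
a=optics.snapshot("wrist");b=optics.snapshot("side");
cv2.imwrite("pics/w1.png",np.hstack([cv2.resize(a["frame"],(400,300)),cv2.resize(b["frame"][130:280,200:400],(400,300))]))
s=sense();print({k:np.round(s[k],2) for k in("time","tool_pos","tcp_rot","ft_force","finger_gap","qd")})
E
```

```text
{'time': np.float64(2.7), 'tool_pos': array([526.33, -42.81, 178.64]), 'tcp_rot': array([1.7994e+02, 3.0000e-02, 1.0813e+02]), 'ft_force': array([ 0.64, -0.15,  0.26]), 'finger_gap': np.float64(0.38), 'qd': array([-0.36, -0.01, -0.25, -0.01, -0.02, -0.03])}
```

View pics/w1.png

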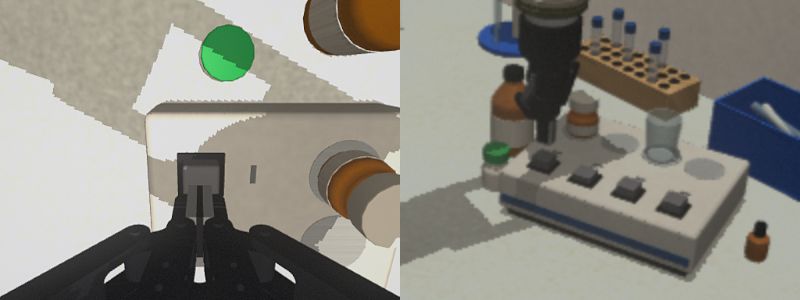

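The fingertip stands over key 1: in the wrist view the key is at column 201 and the tip at column 200. Now I'll feel downward.

>>> {"api": "servo_tool", "payload": {"plan": [[[0,0,-0.008,0,0],[0,0,-0.007,0,0],[0,0,0,0,0],[0,0,-0.001,0,0],[0,0,0,0,0]]]}}

```text
time: 3.2
tool_pos: [526.1, -43.4, 161.8]
tcp_rot: [-180.0, -0.0, 108.1]
ft_force: [-0.7, 0.2, 0.1]
finger_gap: -0.1
grip_force: 0.0
```

>>> {"api": "servo_tool", "payload": {"plan": [[[0,0,-0.001,0,0],[0,0,0,0,0]]]}}

```text
time: 3.4
tool_pos: [526.2, -43.5, 161.0]
tcp_rot: [180.0, 0.0, 108.1]
ft_force: [0.3, -0.3, 0.4]
finger_gap: -0.3
grip_force: 0.0
```

>>> {"api": "servo_tool", "payload": {"plan": [[[0,0,-0.001,0,0],[0,0,0,0,0]]]}}

```text
time: 3.6
tool_pos: [526.1, -43.4, 159.8]
tcp_rot: [-180.0, -0.0, 108.1]
ft_force: [0.2, 0.4, 0.3]
finger_gap: 0.2
grip_force: 0.0
```

>>> {"api": "servo_tool", "payload": {"plan": [[[0,0,-0.0005,0,0],[0,0,0,0,0]]]}}

```text
time: 3.8
tool_pos: [526.1, -43.4, 159.3]
tcp_rot: [-180.0, -0.0, 108.1]
ft_force: [-0.1, -0.6, -0.4]
finger_gap: 0.4
grip_force: 0.0
```

>>> {"api": "servo_tool", "payload": {"plan": [[[0,0,-0.0005,0,0],[0,0,0,0,0]]]}}

```text
time: 4.0
tool_pos: [526.1, -43.4, 158.8]
tcp_rot: [-180.0, -0.0, 108.1]
ft_force: [0.0, -0.5, -0.0]
finger_gap: -0.1
grip_force: 0.0
```

>>> {"api": "servo_tool", "payload": {"plan": [[[0,0,-0.0005,0,0],[0,0,0,0,0]]]}}

```text
time: 4.2
tool_pos: [526.1, -43.4, 158.5]
tcp_rot: [180.0, 0.0, 108.1]
ft_force: [-0.0, 0.2, 2.0]
finger_gap: -0.3
grip_force: 0.7
```

>>> {"api": "servo_tool", "payload": {"plan": [[[0,0,-0.0005,0,0],[0,0,0,0,0]]]}}

```text
time: 4.4
tool_pos: [526.1, -43.4, 158.0]
tcp_rot: [180.0, 0.0, 108.1]
ft_force: [-1.4, 0.3, 1.3]
finger_gap: 0.1
grip_force: 0.9
```

Key 1 is up: contact came at the 86 mm height and it yields softly. Next is key 2.

>>> {"api": "servo_tool", "payload": {"plan": [[[0,0,0.012,0,0],[0.0085,-0.0265,0,0,0],[0.01,-0.03,0,0,0],[0,0,-0.004,0,0],[0,0,-0.005,0,0],[0,0,0,0,0],[0,0,0,0,0]]]}}

```text
time: 5.1
tool_pos: [544.1, -99.0, 160.6]
tcp_rot: [-180.0, -0.0, 108.1]
ft_force: [0.5, -1.0, -0.4]
finger_gap: -0.1
grip_force: 0.0
```

>>> {"api": "servo_tool", "payload": {"plan": [[[0,0,-0.001,0,0],[0,0,-0.001,0,0],[0,0,0,0,0]]]}}

```text
time: 5.4
tool_pos: [544.5, -99.6, 158.8]
tcp_rot: [-180.0, -0.0, 108.1]
ft_force: [-0.3, -0.7, -0.6]
finger_gap: -0.0
grip_force: 0.0
```

>>> {"api": "servo_tool", "payload": {"plan": [[[0,0,-0.0005,0,0],[0,0,0,0,0]]]}}

```text
time: 5.6
tool_pos: [544.6, -99.9, 158.4]
tcp_rot: [-180.0, -0.0, 108.1]
ft_force: [-0.3, 0.2, -0.4]
finger_gap: 0.0
grip_force: 0.0
```

>>> {"api": "servo_tool", "payload": {"plan": [[[0,0,-0.0005,0,0],[0,0,0,0,0]]]}}

```text
time: 5.8
tool_pos: [544.6, -99.9, 157.8]
tcp_rot: [-180.0, -0.0, 108.1]
ft_force: [-0.7, -0.8, -0.7]
finger_gap: 0.0
grip_force: 0.0
```

No contact at the up height, so this one may be latched. I'll go on down gently until it touches near 154.5.

>>> {"api": "servo_tool", "payload": {"plan": [[[0,0,-0.001,0,0],[0,0,-0.001,0,0],[0,0,0,0,0]]]}}

```text
time: 6.1
tool_pos: [544.5, -99.9, 155.7]
tcp_rot: [-180.0, -0.0, 108.1]
ft_force: [0.2, 1.2, 0.1]
finger_gap: -0.2
grip_force: 0.0
```

>>> {"api": "servo_tool", "payload": {"plan": [[[0,0,-0.0005,0,0],[0,0,0,0,0]]]}}

```text
time: 6.3
tool_pos: [544.6, -99.9, 155.3]
tcp_rot: [-180.0, -0.0, 108.1]
ft_force: [0.3, -0.8, -0.9]
finger_gap: -0.5
grip_force: 0.0
```

>>> {"api": "servo_tool", "payload": {"plan": [[[0,0,-0.0003,0,0],[0,0,0,0,0]]]}}

```text
time: 6.5
tool_pos: [544.6, -99.9, 155.1]
tcp_rot: [-180.0, -0.0, 108.1]
ft_force: [0.3, -0.2, -0.9]
finger_gap: 0.0
grip_force: 0.0
```

>>> {"api": "servo_tool", "payload": {"plan": [[[0,0,-0.0003,0,0],[0,0,0,0,0]]]}}

```text
time: 6.7
tool_pos: [544.6, -99.9, 154.8]
tcp_rot: [180.0, 0.0, 108.1]
ft_force: [-0.4, 0.8, 0.5]
finger_gap: 0.2
grip_force: 0.2
```

>>> {"api": "servo_tool", "payload": {"plan": [[[0,0,-0.0002,0,0],[0,0,0,0,0]]]}}

```text
time: 6.9
tool_pos: [544.6, -99.9, 154.8]
tcp_rot: [180.0, 0.0, 108.1]
ft_force: [-0.9, 0.6, 2.0]
finger_gap: 0.0
grip_force: 1.0
```

>>> {"api": "servo_tool", "payload": {"plan": [[[0,0,-0.0002,0,0],[0,0,0,0,0]]]}}

```text
time: 7.1
tool_pos: [544.7, -99.9, 154.6]
tcp_rot: [180.0, 0.0, 108.1]
ft_force: [-1.8, 0.8, 3.5]
finger_gap: -0.2
grip_force: 1.8
```

Key 2 is stiff at the 82 mm height, so it's the latched one. Keys 3 and 4 still need tapping before I press it.

>>> {"api": "servo_tool", "payload": {"plan": [[[0,0,0.0155,0,0],[0.0085,-0.0265,0,0,0],[0.01,-0.03,0,0,0],[0,0,-0.005,0,0],[0,0,-0.005,0,0],[0,0,0,0,0],[0,0,-0.001,0,0],[0,0,0,0,0]]]}}

```text
time: 7.9
tool_pos: [562.9, -155.6, 158.9]
tcp_rot: [-180.0, -0.0, 108.1]
ft_force: [0.6, 0.1, 0.4]
finger_gap: -0.3
grip_force: 0.0
```

>>> {"api": "servo_tool", "payload": {"plan": [[[0,0,-0.0005,0,0],[0,0,0,0,0]]]}}

```text
time: 8.1
tool_pos: [563.2, -156.0, 158.6]
tcp_rot: [180.0, -0.0, 108.1]
ft_force: [-0.5, 0.8, 0.4]
finger_gap: -0.2
grip_force: 0.7
```

>>> {"api": "servo_tool", "payload": {"plan": [[[0,0,-0.0005,0,0],[0,0,0,0,0]]]}}

```text
time: 8.3
tool_pos: [563.3, -156.3, 158.1]
tcp_rot: [180.0, 0.0, 108.1]
ft_force: [0.8, 1.7, 1.7]
finger_gap: -0.2
grip_force: 0.8
```

Key 3 is up. Key 4 is next.

>>> {"api": "servo_tool", "payload": {"plan": [[[0,0,0.012,0,0],[0.0085,-0.0265,0,0,0],[0.01,-0.03,0,0,0],[0,0,-0.005,0,0],[0,0,-0.005,0,0],[0,0,0,0,0],[0,0,-0.001,0,0],[0,0,0,0,0]]]}}

```text
time: 9.1
tool_pos: [581.4, -212.1, 158.9]
tcp_rot: [-180.0, -0.0, 108.1]
ft_force: [0.6, -0.4, 0.8]
finger_gap: 0.2
grip_force: 0.0
```

>>> {"api": "servo_tool", "payload": {"plan": [[[0,0,-0.0005,0,0],[0,0,0,0,0]]]}}

```text
time: 9.3
tool_pos: [581.7, -212.5, 158.7]
tcp_rot: [180.0, -0.0, 108.1]
ft_force: [-0.3, 1.5, 2.3]
finger_gap: 0.1
grip_force: 0.7
```

>>> {"api": "servo_tool", "payload": {"plan": [[[0,0,-0.0005,0,0],[0,0,0,0,0]]]}}

```text
time: 9.5
tool_pos: [581.7, -212.8, 158.1]
tcp_rot: [180.0, 0.0, 108.1]
ft_force: [0.0, 1.3, 1.8]
finger_gap: 0.1
grip_force: 0.8
```

Key 4 is up too. I'll go back over key 2 and press it.

>>> {"api": "servo_tool", "payload": {"plan": [[[0,0,0.014,0,0],[-0.0125,0.038,0,0,0],[-0.0125,0.038,0,0,0],[-0.012,0.037,0,0,0],[0,0,0,0,0],[0,0,-0.008,0,0],[0,0,-0.007,0,0],[0,0,0,0,0],[0,0,0,0,0]]]}}

```text
time: 10.4
tool_pos: [544.4, -100.7, 156.3]
tcp_rot: [-179.9, -0.0, 108.0]
ft_force: [-0.6, -0.2, 0.5]
finger_gap: -0.3
grip_force: 0.0
```

>>> {"api": "servo_tool", "payload": {"plan": [[[0,0,-0.001,0,0],[0,0,-0.001,0,0],[0,0,-0.001,0,0],[0,0,-0.001,0,0],[0,0,-0.001,0,0],[0,0,0,0,0]]]}}

```text
time: 11.0
tool_pos: [544.8, -100.2, 152.4]
tcp_rot: [180.0, 0.1, 108.1]
ft_force: [-1.8, -1.0, 4.5]
finger_gap: -0.2
grip_force: 2.4
```

>>> {"api": "servo_tool", "payload": {"plan": [[[0,0,-0.0005,0,0],[0,0,0,0,0]]]}}

```text
time: 11.2
tool_pos: [544.8, -100.3, 152.0]
tcp_rot: [180.0, 0.1, 108.1]
ft_force: [-2.2, -1.7, 5.2]
finger_gap: -0.1
grip_force: 2.6
```

>>> {"api": "servo_tool", "payload": {"plan": [[[0,0,-0.0005,0,0],[0,0,-0.0005,0,0],[0,0,0,0,0]]]}}

```text
time: 11.5
tool_pos: [544.8, -100.2, 151.0]
tcp_rot: [180.0, 0.0, 108.1]
ft_force: [-2.3, -1.6, 5.5]
finger_gap: 0.2
grip_force: 2.9
```

>>> {"api": "servo_tool", "payload": {"plan": [[[0,0,-0.0003,0,0],[0,0,0,0,0]]]}}

```text
time: 11.7
tool_pos: [544.8, -100.3, 150.7]
tcp_rot: [180.0, 0.1, 108.1]
ft_force: [-2.2, -1.8, 5.6]
finger_gap: 0.1
grip_force: 3.1
```

>>> {"api": "servo_tool", "payload": {"plan": [[[0,0,-0.0003,0,0],[0,0,0,0,0]]]}}

```text
time: 11.9
tool_pos: [544.8, -100.2, 150.7]
tcp_rot: [180.0, 0.1, 108.1]
ft_force: [-3.3, -1.1, 7.8]
finger_gap: -0.1
grip_force: 3.8
```

>>> {"api": "servo_tool", "payload": {"plan": [[[0,0,-0.0002,0,0],[0,0,0,0,0]]]}}

```text
time: 12.1
tool_pos: [544.8, -100.2, 150.6]
tcp_rot: [180.0, 0.1, 108.1]
ft_force: [-4.3, -1.4, 8.3]
finger_gap: -0.1
grip_force: 4.6
```

It's fully home: the force climbed and z stopped. I'll rise to just under the up height to feel whether the key follows.

>>> {"api": "servo_tool", "payload": {"plan": [[[0,0,0.004,0,0],[0,0,0.004,0,0],[0,0,0,0,0],[0,0,0,0,0]]]}}

```text
time: 12.5
tool_pos: [544.9, -99.8, 157.7]
tcp_rot: [180.0, 0.0, 108.1]
ft_force: [1.4, -0.8, 1.6]
finger_gap: 0.0
grip_force: 0.9
```

>>> {"api": "servo_tool", "payload": {"plan": [[[0,0,0.02,0,0],[0,0,0.04,0,0],[-0.04,0,0.04,0,0],[-0.04,0,0.02,0,0],[-0.04,0.03,0,0,0],[0,0.05,0,0,0],[0,0.05,0,0,0],[0,0.05,0,0,0],[0,0,0,0,0],[0,0,0,0,0]]]}}

```text
time: 13.5
tool_pos: [428.7, 81.5, 272.3]
tcp_rot: [-179.9, -0.0, 108.3]
ft_force: [0.1, -0.2, 0.2]
finger_gap: 0.2
grip_force: 0.0
```

```bash
python3 - <<'E'
from h import *
a=optics.snapshot("top");b=optics.snapshot("side");
cv2.imwrite("pics/end.png",np.hstack([cv2.resize(a["frame"][110:260,190:390],(400,300)),cv2.resize(b["frame"][150:300,220:420],(400,300))]))
s=sense();print(s["time"],s["tool_pos"],s["ft_force"])
E
```

```text
13.6 [429.0818679   79.5940878  272.45846506] [-0.66859247  0.03714925 -0.0895429 ]
```

View pics/end.png

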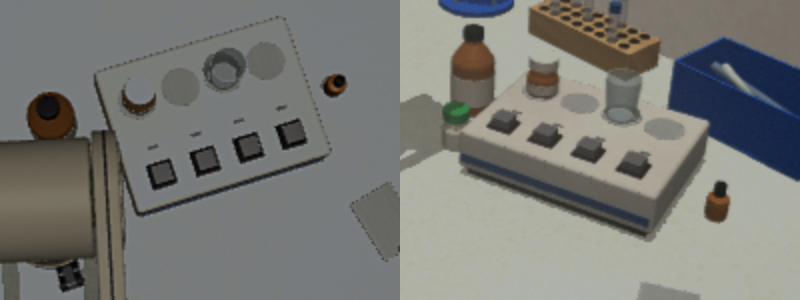

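The key followed the finger up, still pushing with 1.6 N at the up height. The picture shows all four keys alike, with key 2 at about (205,160) in the left half. The beaker, jar, amber bottle, pot and vial haven't moved, and the arm is clear of everything.

```bash
python3 -c "
from bench import r
print(r.hand_in())"
```

```text
the job is handed in; nothing more can be done
None
```

I tapped all four keys from left to right; the second from the left was the latched one, so I pressed it fully home, felt it come up, and handed the job in at 13.6 s with no other key pressed in.

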